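# Check a ratchet brake lever: set it in its third notch, then release it

### The arm

A 7-joint arm with a two-finger parallel gripper is mounted at the origin on a cart in front of the work surface, level with it; the furniture and walls round the work are solid. World frame = base frame: x ahead of the robot, y to its left, z up, the work surface at z = 0. Lengths are in mm, angles in rad, forces in N, time in s.
With the tool pointing down it reaches from about 400 to 875 mm from the base axis. Payload 4.4 kg.
Tool frame: the origin (TCP) lies midway between the tips of the shut fingers; the grasp point (between the pads) lies 19 mm behind it; z points along the fingers, y is the direction in which the jaws open and shut (so a half turn about z gives the same grasp; the last joint's range is limited). The gripper opens to 85 mm and grips with 20 to 120 N. Pads are 22 mm wide; open, the fingers measure 114 mm over their backs; the gripper's body (76 mm by 85 mm) begins 54 mm behind the grasp point. The pads swing forward as they close: fully open they stand 13 mm farther back than shut.
Start: joints at [-0.066, 0.628, 0.038, 1.517, -0.027, 0.996, -0.02], TCP at [650.014, 0.027, 231.313] pointing down, gripper open.
Joint ranges: [-3.06, 3.06], [-0.37, 2.12], [-1.25, 1.32], [0.18, 2.47], [-1.1, 4.24], [0.23, 1.98], [-2.94, 2.94]. Speed limits (rad/s): [2.57, 2.57, 3.14, 3.14, 3.14, 3.14, 3.14].

### API

Orientations are given as [roll, pitch, yaw] about the fixed x, y, z axes, in that order (R = Rz(yaw) Ry(pitch) Rx(roll)).
In Python, from cell import * gives the robot as it stands. The module is installed in compiled form; this text tells all that it offers.
- The arm moves only by the tool move_arm, never from a script. Its argument "series" is a list of rows, each a list of 2 entries, a list of its own where there are three numbers: the shift along the tool's x, y, z in m, then the turn about the tool's z in rad. In form: [[[x, y, z], yaw], ...]. A call has 1 to 5 rows; each row is the pose to reach, as a shift and turn from the pose measured when the call began, along the tool's axes at that moment; what a row does not reach only later rows make up. A row lasts 1/8 s, in which the tool goes at most 62.5 mm and 10.7 degrees, less where a joint would pass 70% of its speed; a pose out of reach is approached as far as the arm can. A call with a gripper value outside its range is refused whole. "claw" is the opening, from 0 (shut) to 1 (fully open), set as the call begins (left out, the last holds). The fingers move at their own pace and stop on an object; the grip force is fixed at half the most. Time passes only in rows, so rows that repeat a pose let the fingers close. It gives the time, the measured TCP pose, the force and the opening at its end, in the units of the state.
- read_state(): the state, without advancing time (a new reading comes with each control period).
- get_image(name): name is "scene" or "side" or "wrist"; returns the picture (400x640x3 uint8, blue, green, red); there is no depth.
- camera_model(name): a dict with "fov_y" (degrees; the focal length in pixels is half the picture's height over the tangent of half this angle, whatever the lens; pixels are square), "cx", "cy" (the principal point, pixels), "k1" (the pictures are not rectified: a ray, as slopes to the right and down, at radius r is drawn at 1 + k1 r^2 times it, then the intrinsics apply), "pose" (4x4, takes a point from camera to world coordinates); the wrist camera has in their place "tool_from_camera" (4x4, takes a point from camera to tool coordinates, whose origin is the TCP and whose axes are the flange's). Camera axes: x right, y down, z forward; pixel columns grow to the right and rows downward; lengths in mm; the calibration is good to about 2 mm. A picture is of the moment at which its call begins: read the wrist's pose just before it. camera_model takes no time and is no camera call.
- finish_job(): hands the job in, once; it reports no verdict.
The state is a dict: "clock": time; "qpos": joint angles; "qd": joint speeds; "tau": joint torques, N m; "eef_pos": TCP position; "tool_rot": TCP orientation; "force": force on the tool from outside, world axes, zero at the start; "torque": the same for the moment, N m; "width": finger opening in mm.
Only numpy, scipy, OpenCV 4.12 (cv2) and the standard library are available. Lean on these libraries where they do the work, as an engineer would, in place of code of your own. Each camera call takes 0.05 s, during which the arm holds its last target. There are 200 camera calls.

### The job

Check the hand-brake lever on the bench: pull it towards you until it is caught in the third of its five notches, where it stands upright, and let go of it so that it holds there by itself. Then press the button on the end of the lever and keep it pressed while the lever goes back, so that the lever ends fully home again with the button out. Leave the things around it where they are.

Things in the scene. Friction and masses are not known exactly. Their poses are not given: they have to be found in the camera images.
- brake_stand: Fixed stand: grey base plate 150x90x10 mm (x -65..+85, y -45..+45 mm of its origin), with two upright steel quadrant plates (28 mm over both, outer edge 120 mm from the pivot); the lever swings between them. Origin on the bench below the pivot; x points away from the robot (yaw up to 0.35 rad), y along the hinge, z up. At home the lever leans to its +x.
- lever_pivot (a point): Hinge axis of the lever, in its mid-plane: 50 mm above the bench, over the stand's origin. Axes as the stand's.
- brake_lever (a joint): Lever angle, rad. 0: home, leaning 0.70 from vertical to the stand's +x; grows as pulled to the robot; 0.70 upright; stop 1.12. Notches at 0.38, 0.54, 0.70, 0.86, 1.02: the pawl drops in up to 0.03 past each value and the lever settles back to it. A spring pulls it home (2 N at the grip; up to 6 N to click over a notch); it goes back past a notch only with the button in.
- lever_grip (a point): Middle of the lever's black rubber hand grip: a round grip 35 mm in diameter, reaching from 128 to 186 mm from the pivot; this point lies on the lever's axis 165 mm from the pivot. Its z axis points along the lever to its free end, its y axis is parallel to the hinge.
- release_button (a joint): Button travel, m, along the lever towards the pivot: 0 out, 0.009 fully in; 2 N to start, 6 N fully in. The pawl is clear beyond about 0.0055. If the button is let up while the lever is above 0.36 rad, the pawl catches again at the next lower notch, so the pressing finger must follow the lever's arc; below 0.36 the lever, left alone, returns home by itself.
- button_top (a point): Centre of the button's outer face, on the lever's axis, 204 mm from the pivot with the button out. The button is a plain round metal cap 29 mm in diameter (narrower than the grip) and 8 mm thick, 10 mm beyond the end of the grip. z axis outwards along the lever.
- tape_measure: Bystander: yellow tape measure 38 x 81 x 62 mm standing on the bench, origin at the centre of its underside.
- tin_of_pins: Bystander: round tin, red with a metal lid, 70 mm in diameter, 44 mm high, origin at the centre of its underside.
- solder_reel: Bystander: small reel of solder with blue flanges, 60 mm in diameter, 40 mm high, origin at the centre of its underside.

How it is judged:
By the outcome, as a careful person would: the job done as asked, in the order asked, and still so for the second after the job is handed in, with the robot touching nothing.
It also fails if it takes over 51 s, if anything falls off the work surface, if the arm or the gripper's body presses on something with over 40 N, if the wrist force passes 120 N, or if a joint passes its speed limit or range.

## Working session

There is one attempt and no reset: what is moved stays moved. The work goes in short steps, Python scripts to look and compute and a tool call to move; the robot and the scene stay as the last step left them, time stands still between calls to the robot, and variables do not carry over. Pictures are saved under pics/ and viewed, about 8 in all and at most 12, crops included, and the job is handed in when it is done.

Besides the shell and the picture viewer there is one more tool, called after "Call:" as name(argument=value, ...) on one line, values as JSON. move_arm: Moves the arm, as the interface text tells. Its arguments: {"type":"object","properties":{"series":{"type":"array"},"claw":{"type":"number"}},"required":["series"]}

```bash
mkdir -p pics; python3 - <<'E'
from cell import *
import cv2,numpy as np
s=read_state();print(s)
a=get_image("scene");b=get_image("side")
cv2.imwrite("pics/scene.png",a);cv2.imwrite("pics/side.png",b)
for n in("scene","side","wrist"):print(n,camera_model(n))
E
```

```text
{'clock': 0.0, 'qpos': array([-0.06581594,  0.62935494,  0.03845855,  1.51838433, -0.02704284,
        0.99627723, -0.01998873]), 'qd': array([ 9.53658321e-06,  4.07025372e-04, -2.83568688e-04, -5.03193663e-04,
       -1.57973740e-03, -1.08456343e-03, -7.42381328e-04]), 'tau': array([-1.11932164e-03, -5.63405585e+01,  1.22606792e+00, -1.93450052e+01,
        1.09587883e-02,  1.05136272e-02, -8.84369996e-06]), 'eef_pos': array([6.49371930e+02, 4.17635999e-02, 2.30378440e+02]), 'tool_rot': array([-3.13968693e+00, -3.02695927e-07,  1.57078643e+00]), 'force': array([ 0.68028076,  0.14774958, -0.18505117]), 'torque': array([-0.00081034, -0.03796032,  0.00845243]), 'width': 85.26387345775218}
scene {'fov_y': 55.778557222735174, 'cx': 322.1266633219579, 'cy': 198.48430681707583, 'k1': -0.01496480071145011, 'pose': array([[-8.21845629e-01, -4.40564853e-01,  3.61209596e-01,
         2.52192942e+02],
       [-5.69622367e-01,  6.46582238e-01, -5.07406907e-01,
         5.76236517e+02],
       [-1.00060593e-02, -6.22763213e-01, -7.82346380e-01,
         8.58302036e+02],
       [ 0.00000000e+00,  
[... 300 characters left out ...]
794e-01, -9.19166204e-01,
         1.10589857e+03],
       [-1.28356204e-02, -9.20423336e-01, -3.90712335e-01,
         5.80924344e+02],
       [ 0.00000000e+00,  0.00000000e+00,  0.00000000e+00,
         1.00000000e+00]])}
wrist {'fov_y': 60.84044771332696, 'cx': 319.5977056337379, 'cy': 198.24481873704124, 'k1': -0.009992272664788762, 'tool_from_camera': array([[-2.50906142e-05, -9.47681283e-01, -3.19218083e-01,
         8.20267445e+01],
       [ 9.99999949e-01, -1.25299866e-04,  2.93384774e-04,
         1.46297163e+00],
       [-3.18033243e-04, -3.19218060e-01,  9.47681238e-01,
        -1.42833050e+02],
       [ 0.00000000e+00,  0.00000000e+00,  0.00000000e+00,
         1.00000000e+00]])}
```

```bash
sleep 1; ls pics
```

```text
scene.png
side.png
```

View pics/scene.png

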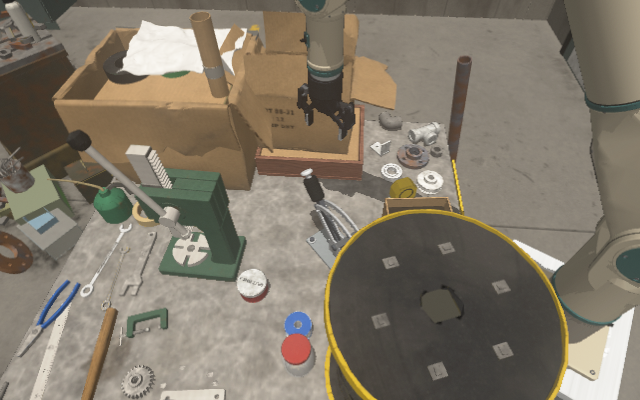

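View pics/side.png

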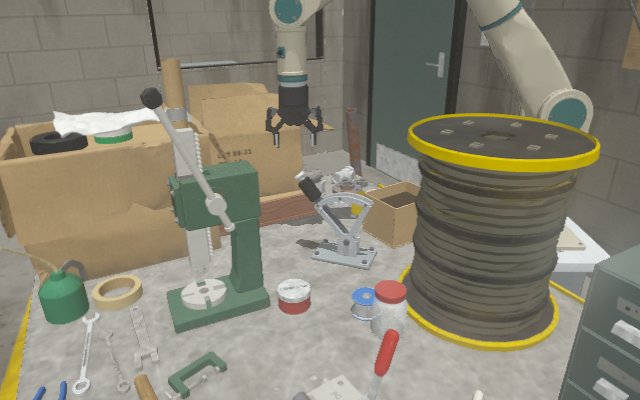

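```bash
cat > h.py <<'E'
from cell import *
import cv2,numpy as np
from scipy.spatial.transform import Rotation as R
def ray(name,uv,s=None):
    m=camera_model(name);f=200/np.tan(np.radians(m['fov_y']/2))
    d=(np.array(uv,float)-[m['cx'],m['cy']])/f;u=d.copy()
    for _ in range(10):u=d/(1+m['k1']*(u@u))
    T=m['pose'] if name!='wrist' else tool(s)@m['tool_from_camera']
    v=T[:3,:3]@np.r_[u,1];return T[:3,3],v/np.linalg.norm(v)
def tool(s):
    T=np.eye(4);T[:3,:3]=R.from_euler('xyz',s['tool_rot']).as_matrix();T[:3,3]=s['eef_pos'];return T
def proj(name,p,s=None):
    m=camera_model(name);f=200/np.tan(np.radians(m['fov_y']/2))
    T=m['pose'] if name!='wrist' else tool(s)@m['tool_from_camera']
    q=np.linalg.inv(T)@np.r_[p,1];u=q[:2]/q[2];return u*(1+m['k1']*(u@u))*f+[m['cx'],m['cy']]
def tri(r1,r2):
    A=np.c_[r1[1],-r2[1]];t=np.linalg.lstsq(A,r2[0]-r1[0],rcond=None)[0]
    a=r1[0]+t[0]*r1[1];b=r2[0]+t[1]*r2[1];return (a+b)/2,np.linalg.norm(a-b)
def plane(r,z):return r[0]+(z-r[0][2])/r[1][2]*r[1]
def crop(img,x,y,w,h,k):return cv2.resize(img[y:y+h,x:x+w],None,fx=k,fy=k,interpolation=cv2.INTER_CUBIC)
E
python3 - <<'E'
from h import *
a=cv2.imread("pics/scene.png");b=cv2.imread("pics/side.png")
cv2.imwrite("pics/c1.png",np.hstack([crop(a,290,160,80,120,5),crop(b,290,160,80,120,5)]))
s=read_state();p,g=tri(ray("scene",(307,173)),ray("side",(302,175)));print(p,g)
E
```

```text
[622.88458853 112.98159772 208.27767899] 2.8569501098165815
```

View pics/c1.png

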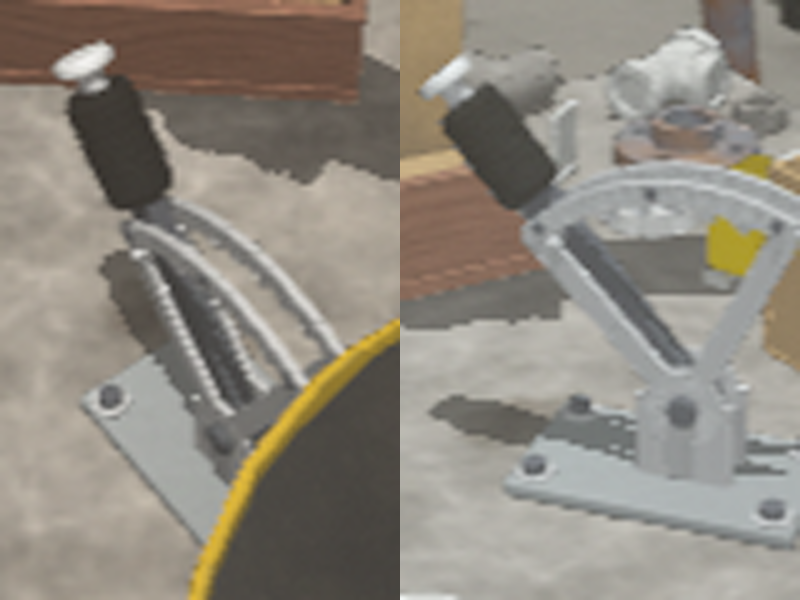

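```bash
python3 - <<'E'
from h import *
S=lambda x,y:ray("scene",(290+x/5,160+y/5))
D=lambda x,y:ray("side",(290+(x-400)/5,160+y/5))
for n,a,b in [("btn",(83,60),(447,74)),("gt",(98,88),(472,102)),("gb",(148,200),(537,195))]:print(n,tri(S(*a),D(*b)))
A=plane(S(82,403),8);B=plane(D(507,490),8);C=plane(D(795,547),0);C2=plane(D(797,535),10);print(A,B,C,C2)
for c in (C,C2):
  v=B-c;yaw=np.arctan2(v[1],v[0]);print(np.linalg.norm(v),yaw)
  for P in(A,B):
    M=np.array([[np.cos(yaw),-np.sin(yaw)],[np.sin(yaw),np.cos(yaw)]]);print("orig",P[:2]-M@[85,45],"btn",P[:2]-M@[85,45]+M@[204*np.sin(.7),0],50+204*np.cos(.7))
E
```

```text
btn (array([628.42968102, 108.6710805 , 206.21335163]), np.float64(0.17400260974759169))
gt (array([617.65668593, 110.75678652, 193.39845373]), np.float64(2.9790249245914353))
gb (array([583.8375162 , 121.90395396, 147.38799628]), np.float64(1.9523916588704155))
[598.07630175 165.11934046   8.        ] [599.17302697 168.64513921   8.        ] [458.16160749 203.82431389   0.        ] [457.81531134 208.89376204  10.        ]
145.55340859975888 -0.2444868265331631
orig [504.71142976 142.03253303] btn [632.22361458 110.22111349] 206.02780620603565
orig [505.80815497 145.55833178] btn [633.32033979 113.74691224] 206.02780620603565
146.9896438798216 -0.27738837863576526
orig [504.00250474 145.11632279] btn [630.39922279 109.12752791] 206.02780620603565
orig [505.09922995 148.64212154] btn [631.495948   112.65332666] 206.02780620603565
```

```bash
python3 - <<'E'
from h import *
for uv in [(400,275),(558,285),(478,335)]:print(plane(ray("side",uv),15))
print(tri(ray("scene",(443,305)),ray("side",(503,136))))
print("tape",tri(ray("scene",(402,190)),ray("side",(355,203))))
E
```

```text
[390.38136466 248.52870596  15.        ]
[ 49.13687881 278.58158972  15.        ]
[269.19047761 444.95742671  15.        ]
(array([235.60231738, 316.23140474, 362.75553284]), np.float64(6.069609851059986))
tape (array([ 475.33136103, -126.22814821,   21.78153794]), np.float64(18.01997468540805))
```

Call:
move_arm(series=[[[0.0,0,-0.03],-0.18],[[0.0,0,-0.06],-0.36],[[0.0,0,-0.06],-0.54],[[0.0,0,-0.06],-0.72],[[0,0,-0.06],-0.9]])

```text
clock: 0.72
eef_pos: [649.2, -0.1, 290.0]
tool_rot: [-3.14, -0.002, 2.477]
force: [1.3, -0.1, -0.7]
width: 85.4
```

Call:
move_arm(series=[[[0.03,0.023,0],-0.14],[[0.06,0.046,0],-0.28],[[0.092,0.07,0],-0.39],[[0.092,0.07,0],-0.39],[[0.092,0.07,0],-0.39]])

```text
clock: 1.35
eef_pos: [620.0, 110.9, 289.7]
tool_rot: [-3.139, -0.003, 2.866]
force: [0.5, -0.5, 0.2]
width: 85.5
```

```bash
python3 - <<'E'
from h import *
s=read_state();w=get_image("wrist");cv2.imwrite("pics/w1.png",w);np.save("s1.npy",np.r_[s['eef_pos'],s['tool_rot']])
print(s['eef_pos'],s['tool_rot'],s['qpos'])
y=-.27
for yaw in(-.27,):
  x=np.array([np.cos(y),np.sin(y),0]);P=np.array([504,143,50.])
  for r in(128,186,204):print(r,proj("wrist",P+r*(np.sin(.7)*x+[0,0,np.cos(.7)]),s))
E
```

```text
[619.99786567 110.92930904 289.74075428] [-3.13949343e+00 -2.68927353e-03  2.86570745e+00] [-0.03594876  0.56045031 -0.31006796  1.49241572  0.18146992  1.12045372
  0.9137042 ]
128 [319.29273798 138.16923684]
186 [319.42281051 197.5060226 ]
204 [319.46977094 218.91676712]
```

View pics/w1.png

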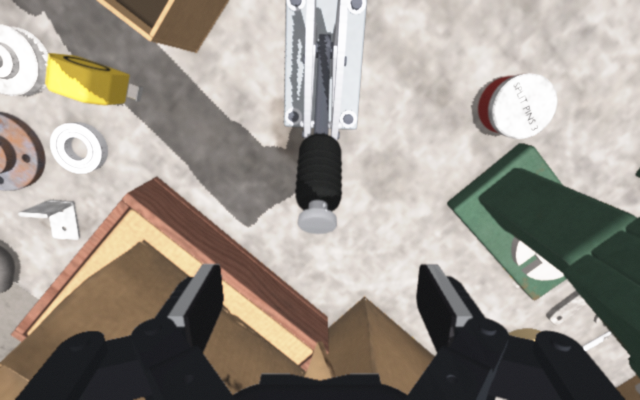

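```bash
python3 - <<'E'
from h import *
v=np.load("s1.npy");s=dict(eef_pos=v[:3],tool_rot=v[3:])
B=[plane(ray("wrist",p,s),13) for p in [(293,118),(348,119),(296,4),(356,4)]]
for b in B:print(b)
m=(B[0]+B[1])/2-(B[2]+B[3])/2;print(np.arctan2(m[1],m[0]));m=B[1]-B[0];print(np.arctan2(m[1],m[0])-np.pi/2)
print(plane(ray("wrist",(318,217),s),206),plane(ray("wrist",(319,140),s),148))
m=plane(ray("wrist",(318,217),s),206)-plane(ray("wrist",(324,45),s),65);print(np.arctan2(m[1],m[0]),plane(ray("wrist",(324,45),s),65))
E
```

```text
[570.74366118  91.24400145  13.        ]
[589.93276877 154.73904625  13.        ]
[454.86300329 130.52926573  13.        ]
[472.76777079 193.71021687  13.        ]
-0.32396776645517916
-0.29348698006536766
[628.96500273 107.33334409 206.        ] [584.85541064 120.35989724 148.        ]
-0.31675215598329187 [507.96542354 146.9956448   65.        ]
```

Call:
move_arm(series=[[[0.014,0,0.03],0.04],[[0.014,0,0.065],0.04],[[0.014,0,0.1],0.04],[[0.014,0,0.132],0.04],[[0.014,0,0.132],0.04]])

```text
clock: 2.02
eef_pos: [604.8, 111.6, 155.3]
tool_rot: [-3.135, -0.007, 2.822]
force: [-0.1, -1.0, -0.0]
width: 85.6
```

```bash
python3 - <<'E'
from h import *
s=read_state();print(s['eef_pos'],s['tool_rot'])
w=get_image("wrist");b=get_image("side");cv2.imwrite("pics/w2.png",np.hstack([cv2.resize(w[100:,100:540],(440,300)),crop(b,250,110,120,100,3)]))
E
```

```text
[604.78405675 111.59796458 155.30018996] [-3.13536012 -0.00687875  2.8221879 ]
```

View pics/w2.png

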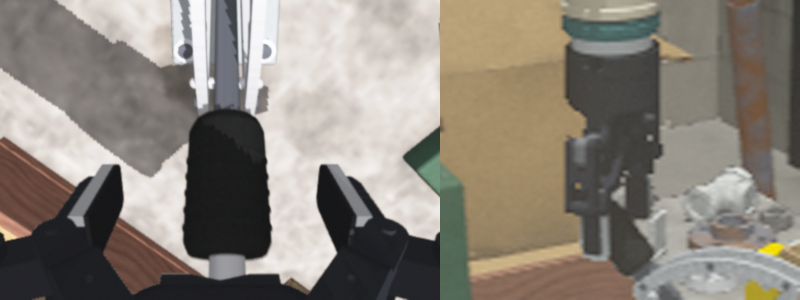

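Call:
move_arm(series=[[[0,0.003,0],0],[[0,0.003,0],0],[[0,0.003,0],0],[[0,0.003,0],0],[[0,0.003,0],0]], claw=0)

```text
clock: 2.75
eef_pos: [607.8, 113.6, 159.7]
tool_rot: [-3.136, -0.001, 2.821]
force: [-2.7, -3.3, 7.0]
width: 33.5
```

Call:
move_arm(series=[[[0.0143,0,-0.0115],0],[[0.0285,0,-0.0196],0],[[0.044,0,-0.027],0],[[0.0596,0,-0.0327],0],[[0.0745,0,-0.037],0]])

```text
clock: 3.38
eef_pos: [536.0, 137.4, 196.1]
tool_rot: [-3.136, -0.001, 2.822]
force: [7.7, 1.3, -27.7]
width: 32.7
```

Call:
move_arm(series=[[[0.012,0,-0.001],0],[[0.024,0,-0.002],0],[[0.034,0,-0.0025],0],[[0.041,0,-0.0025],0],[[0.042,0,-0.0025],0]])

```text
clock: 4.0
eef_pos: [496.4, 150.6, 199.5]
tool_rot: [-3.136, 0.001, 2.823]
force: [4.8, -1.1, -9.4]
width: 33.1
```

```bash
python3 - <<'E'
from h import *
s=read_state();print(s['eef_pos'],s['force'],s['width'])
a=get_image("scene");b=get_image("side");cv2.imwrite("pics/v3.png",np.hstack([crop(a,290,140,80,110,5),crop(b,300,130,80,110,5)]))
E
```

```text
[496.36209391 150.64117673 199.54909777] [ 4.84381189 -1.05728891 -9.4166794 ] 33.11838750275595
```

View pics/v3.png

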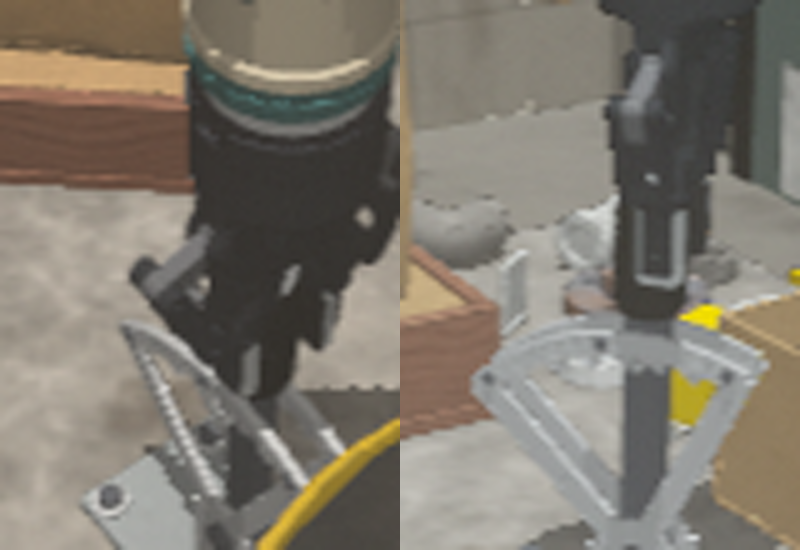

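Call:
move_arm(series=[[[0,0,0],0],[[0,0,0],0],[[0,0,0],0],[[0,0,0],0]], claw=1)

```text
clock: 4.6
eef_pos: [496.6, 150.7, 199.7]
tool_rot: [-3.136, 0.0, 2.822]
force: [0.5, 0.1, -0.6]
width: 85.6
```

Call:
move_arm(series=[[[0,0,-0.04],0],[[0,0,-0.08],0],[[-0.02,0,-0.11],0],[[-0.02,0,-0.13],0],[[-0.02,0,-0.13],0]], claw=1)

```text
clock: 5.22
eef_pos: [516.4, 145.4, 330.8]
tool_rot: [-3.138, 0.003, 2.822]
force: [-0.4, -0.5, -0.6]
width: 85.7
```

```bash
python3 - <<'E'
from h import *
s=read_state();w=get_image("wrist");b=get_image("side");print(s['eef_pos'],s['tool_rot'],s['force'])
np.save("s2.npy",np.r_[s['eef_pos'],s['tool_rot']]);cv2.imwrite("pics/w4full.png",w);cv2.imwrite("pics/s4full.png",b)
cv2.imwrite("pics/w4.png",np.hstack([crop(w,240,100,160,200,2.5),crop(b,300,130,80,100,5)]))
x=np.array([np.cos(.315),-np.sin(.315),0]);P=np.array([504,148,50.])
for t in(0,.16):
  p=P+204*(np.sin(t)*x+[0,0,np.cos(t)]);print(t,p,proj("wrist",p,s),proj("side",p))
E
```

```text
[516.41054811 145.44511841 330.84954857] [-3.13819830e+00  2.51290656e-03  2.82213208e+00] [-0.41301745 -0.49832864 -0.63810341]
0 [504. 148. 254.] [317.26307958 189.65258665] [351.15397865 161.64508952]
0.16 [534.90175148 137.93068147 251.39436581] [317.60523392 232.10550309] [337.7497877  161.25733188]
```

View pics/w4.png

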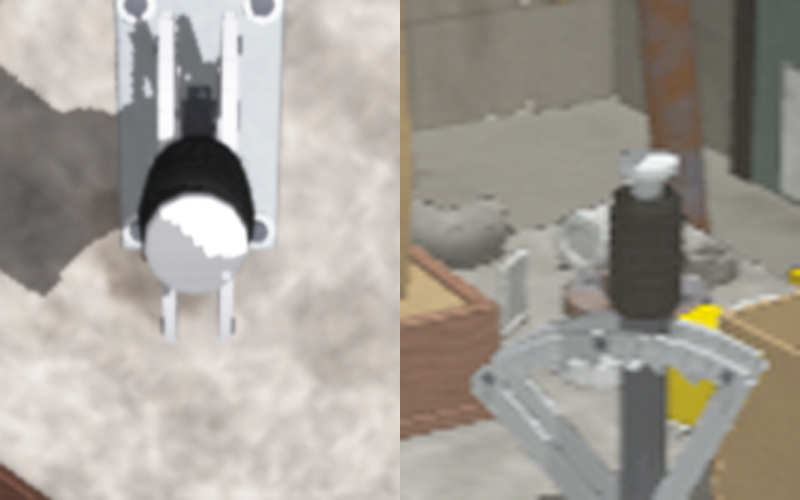

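Call:
move_arm(series=[[[0.0025,0.0005,0.0],0],[[0.0025,0.0005,0],0],[[0.0025,0.0005,0.02],0],[[0.0025,0.0005,0.045],0],[[0.0025,0.0005,0.07],0]], claw=0)

```text
clock: 5.95
eef_pos: [512.5, 145.9, 257.9]
tool_rot: [-3.135, -0.001, 2.823]
force: [0.5, -0.2, -0.3]
width: 0.1
```

```bash
python3 - <<'E'
from h import *
s=read_state();w=get_image("wrist");b=get_image("side");print(s['eef_pos'],s['force'],s['width'])
cv2.imwrite("pics/w5.png",np.hstack([crop(w,240,160,160,200,2.5),crop(b,300,130,80,100,5)]))
E
```

```text
[512.45265644 145.8640788  257.8655633 ] [ 0.48947097 -0.23024716 -0.25844296] 0.09349586521487237
```

View pics/w5.png

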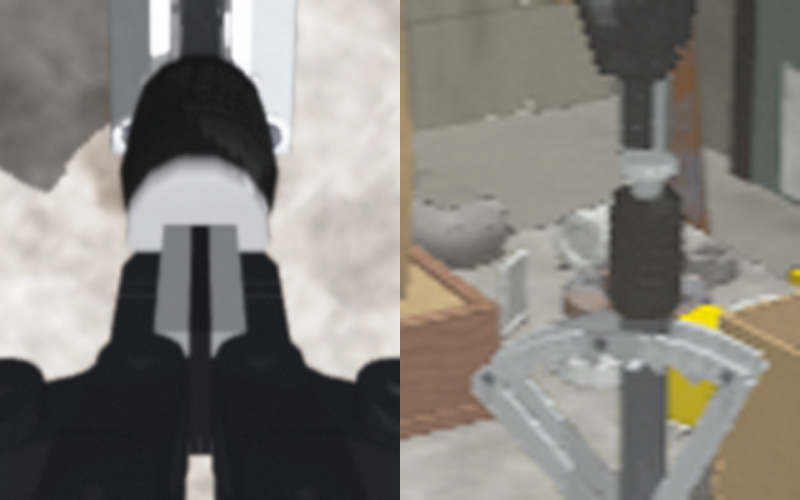

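Call:
move_arm(series=[[[0.003,0,0.0],0],[[0.003,0,0.005],0],[[0.003,0,0.009],0],[[0.003,0,0.0125],0],[[0.003,0,0.0125],0]])

```text
clock: 6.68
eef_pos: [509.4, 146.1, 245.1]
tool_rot: [-3.134, -0.002, 2.823]
force: [0.9, -1.2, 9.4]
width: -0.1
```

Call:
move_arm(series=[[[-0.0097,0,0.001],0],[[-0.0194,0,0.0016],0],[[-0.0291,0,0.0026],0],[[-0.0386,0,0.0041],0],[[-0.048,0,0.006],0]])

```text
clock: 7.3
eef_pos: [557.2, 130.2, 240.2]
tool_rot: [-3.135, 0.002, 2.822]
force: [2.3, -1.7, 6.3]
width: 0.0
```

```bash
python3 - <<'E'
from h import *
s=read_state();b=get_image("side");w=get_image("wrist");print(s['eef_pos'],s['force'])
cv2.imwrite("pics/w6.png",np.hstack([crop(w,240,160,160,200,2.5),crop(b,290,130,80,100,5)]))
E
```

```text
[557.24680149 130.24957801 240.24790457] [ 2.31373988 -1.65876386  6.25061495]
```

View pics/w6.png

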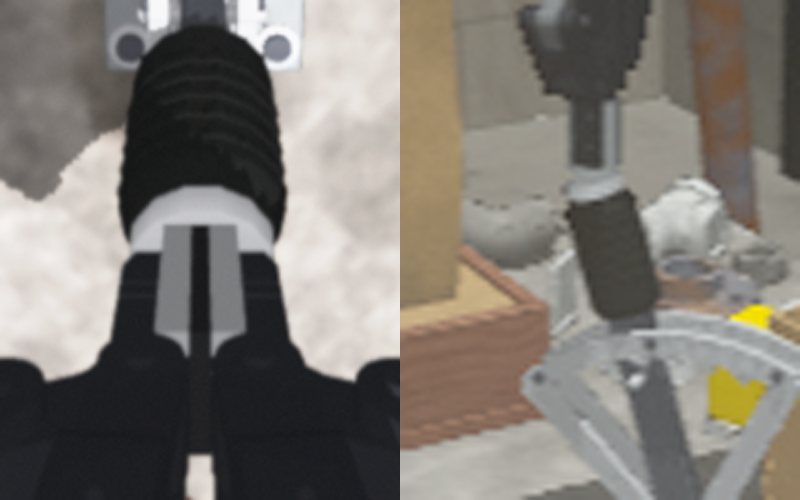

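Call:
move_arm(series=[[[-0.0092,0,0.0034],0],[[-0.0184,0,0.0064],0],[[-0.0275,0,0.0098],0],[[-0.0364,0,0.0136],0],[[-0.045,0,0.018],0]])

```text
clock: 8.02
eef_pos: [602.9, 115.0, 222.6]
tool_rot: [-3.137, 0.006, 2.82]
force: [4.3, -2.2, 5.4]
width: -0.4
```

Call:
move_arm(series=[[[-0.0083,0,0.0057],0],[[-0.0165,0,0.0108],0],[[-0.0245,0,0.0163],0],[[-0.0305,0,0.0211],0],[[-0.0305,0,0.0211],0]])

```text
clock: 8.65
eef_pos: [632.4, 105.5, 202.1]
tool_rot: [-3.137, 0.007, 2.82]
force: [3.0, -1.2, 6.9]
width: -0.1
```

Call:
move_arm(series=[[[-0.005,0,-0.006],0],[[-0.012,0,-0.014],0],[[-0.03,0,-0.04],0],[[-0.03,0,-0.08],0],[[-0.03,0,-0.12],0]])

```text
clock: 9.28
eef_pos: [658.8, 97.1, 322.1]
tool_rot: [-3.136, 0.002, 2.821]
force: [0.6, 0.1, -0.1]
width: 0.1
```

```bash
python3 - <<'E'
from h import *
s=read_state();a=get_image("scene");b=get_image("side");print(s['eef_pos'],s['force'])
o=cv2.imread("pics/scene.png");p=cv2.imread("pics/side.png")
k=lambda i:crop(i,290,160,80,80,3.3)
cv2.imwrite("pics/f7.png",np.vstack([np.hstack([k(o),k(p)]),np.hstack([k(a),k(b)])]))
for n,q,r in(("scene",o,a),("side",p,b)):
  d=cv2.absdiff(q,r).max(2)>30;print(n,[c[:5].tolist() for c in cv2.connectedComponentsWithStats(d.astype(np.uint8))[2][1:] if c[4]>15])
E
```

```text
[658.83745856  97.12041756 322.12171708] [ 0.57094675  0.11182112 -0.10113322]
scene [[299, 0, 26, 13, 216], [332, 0, 8, 6, 27], [259, 3, 13, 23, 153], [571, 8, 14, 36, 261], [311, 14, 34, 41, 536], [309, 19, 2, 12, 17], [263, 32, 93, 109, 4653], [584, 90, 56, 126, 931], [634, 110, 6, 10, 31], [600, 135, 5, 16, 48], [335, 171, 58, 19, 416], [402, 177, 12, 6, 29], [319, 182, 66, 29, 747], [294, 190, 23, 22, 205], [449, 199, 15, 12, 88], [616, 232, 24, 7, 39], [614, 246, 26, 20, 70], [529, 255, 18, 14, 40]]
side [[265, 0, 31, 34, 257], [276, 0, 47, 31, 846], [519, 0, 52, 82, 275], [479, 10, 34, 33, 190], [265, 32, 59, 116, 3117], [271, 80, 5, 9, 19], [547, 101, 13, 19, 36], [330, 207, 22, 7, 102], [302, 214, 19, 4, 37], [339, 219, 17, 6, 80], [272, 220, 59, 25, 619]]
```

View pics/f7.png

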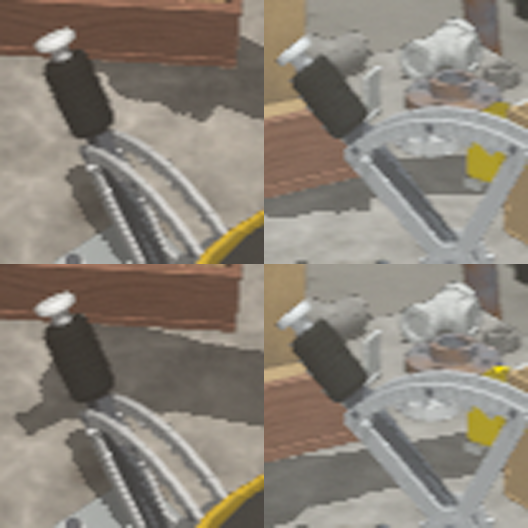

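```bash
python3 -c "
from cell import *
print(finish_job())"
```

```text
the job is handed in; nothing more can be done
None
```

The brake check is done and handed in at about 9.4 s on the robot's clock; the hand-in reported no verdict.

- **Pull and hold:** I gripped the lever and pulled it to about 0.745 rad by my estimate, then opened the fingers and lifted clear. The pictures showed it standing upright by itself. In the side view its button was within 2 px of where the third notch would put it, and about 12 px from where the second would.
- **Release:** I pressed the button with the shut fingers and followed the arc down to home. The force along the lever was about 7–9 N at every reading, which matches the button being fully in. I then lifted off outwards along the lever.
- **Last checks:** The lever and button look the same as in the starting pictures: lever home, button out. The force on the tool is about zero. An image comparison showed changes only at the arm and its shadows, so the things around it appear unmoved.
- **Disagreement:** My estimates of the pivot position differed by about 4 mm between views, and the base-plate bolts suggested up to about 8 mm. I allowed for this in the path, and it caused no trouble.

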